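Reset the counter under the push-latch cover

TASK

Reset the part counter: press down the closed orange cover near its front edge and let go so that it springs wide open, push the green button under it fully in, then swing the orange cover down again and press it home so that it latches shut. All of this is pushing with the fingertips or the sides of the fingers; do not lift or shift the orange box, leave the box with the blue cover untouched, and do not disturb the things lying around.

Things in the scene. Friction and masses are not known exactly. Their poses are not given: they have to be found in the camera images.
- orange_box: grey reset box with an ORANGE hinged cover, 112 x 92 mm, 64 mm high when shut, 1.6 kg, loose on rubber feet; origin at the centre of its underside, own x from the front (cover's free edge) to the rear (hinge), z up. A wall 48 mm high stands round the front and sides; the shut cover lies inside it, its face 16 mm above the wall. Two hinge cheeks at the rear corners reach 65 mm
- blue_box: a box of the same build and size with a BLUE cover, shut, fixed to the bench, to be left alone; same origin and axes
- orange_box_cover (a joint): orange cover's angle, rad: 0 latched, level; positive = opening up and rearward; 1.8 wide open, a little past upright; -0.13 pressed to its stop. Press-press latch: a press to the stop, then let go, frees it if latched (it springs to 1.8 by itself in about 1.5 s, so move the fingers up out of its way) and latches it at 0 if it was open. A press that ends short of -0.11 may do nothing
- orange_box_button (a joint): travel of the green button in the orange box, m: 0 = out, 0.006 = fully in; spring return, about 4.5 N at full travel
- orange_box_cover_press (a point): point on the orange cover's outer face, mid-width, 66 mm from the hinge line, 20 mm from the free edge; moves with the cover. The cover is a plate 78 mm wide, 86 mm from hinge line to free edge, 4 mm thick, with a 14 mm skirt on its underside; its outer face lies 4 mm off the hinge line. Pressing here to the stop takes 2 to 3 N, swinging the open cover 1 to 2 N
- orange_box_cover_hinge (a point): middle of the orange cover's hinge line, 60 mm above the underside of the box and 43 mm to the rear of its centre; the line runs along the box's own y
- orange_box_button_top (a point): centre of the top of the green button, 26 mm across, in the orange box; it lies 53 mm in front of the hinge line and is bare when the cover is open
- mug: white mug, 80 mm wide, 92 mm high, bystander; origin under its centre
- glue: red bottle with white nozzle, 35 mm wide, 100 mm high, bystander; origin under its centre
- cutters: red-handled pliers, 60 x 170 x 14 mm, bystander; origin under the centre
- carton: small brown carton, 75 x 100 x 55 mm, bystander; origin under its centre
- scanner: grey hand-held barcode scanner lying down, 157 x 58 x 35 mm, bystander; origin under its centre
- gauge: steel plug gauge with a red band, 19 x 120 x 17 mm, lying along its own y, bystander; origin under its centre

How it is judged (in metres and radians):
On the way, in this order (a step that is already met when the one before it is completed fails the run):
1. the orange cover has sprung wide open (value of joint orange_box_cover above 1.5 rad), for 0.1 s.
2. the green button is pushed in (at least 4.5 of 6 mm) with the cover open (value of joint orange_box_button above 0.0045 m and value of joint orange_box_cover above 1 rad), for 0.05 s.
At the end, for the whole second after the job is handed in: the orange cover stays latched level (within -0.03 to 0.04 rad) and at rest, the button is out again, and the orange box stands within 20 mm of where it stood, upright (value of joint orange_box_cover between -0.03 and 0.04 rad and velocity of joint orange_box_cover below 0.05 rad/s and value of joint orange_box_button below 0.002 m and distance of orange_box from where it was at the start of the episode below 0.02 m and angle between orange_box's own z axis and vertical below 0.05 rad); the robot touches nothing.
It fails at once if the orange box is lifted, tipped or shifted (over 20 mm or 0.15 rad) (distance of orange_box from where it was at the start of the episode above 0.02 m or angle between orange_box's own z axis and vertical above 0.15 rad).
It fails at once if the blue box is touched (over 1 N) (contact force between any of the arm, the fingers and blue_box above 1 N).
It fails at once if a bystander is moved more than 20 mm (distance of any of mug, glue, scanner, cutters, gauge, carton from where it was at the start of the episode above 0.02 m).
It also fails if it takes over 56 s, if anything falls off the work surface, if the arm or the gripper's body presses on something with over 40 N, if the wrist force passes 120 N, or if a joint passes its speed limit or range.

ROBOT

A 6-joint arm with a two-finger parallel gripper is mounted at the origin on a cart in front of the work surface, level with it; the furniture and walls round the work are solid. World frame = base frame: x ahead of the robot, y to its left, z up, the work surface at z = 0. Lengths are in m, angles in degrees, forces in N, time in s.
With the tool pointing down it reaches from about 0.4 to 0.825 m from the base axis. Payload 7 kg.
Tool frame: the origin (TCP) lies at the very end of the fingers, on their centre line; the grasp point (between the pads) lies 19 mm behind it; x points along the fingers, z is the direction in which the jaws open and shut, and the axes are right-handed (so a half turn about x gives the same grasp; the last joint's range is limited). The gripper opens to 88 mm and grips with 3 to 60 N. Pads are 19 mm wide; open, the fingers measure 130 mm over their backs; the gripper's body (78 mm by 193 mm) begins 47 mm behind the grasp point.
Start: joints at [-55.628, 20.546, 0.682, 0, -70.136, -16.507], TCP at [0.207, -0.642, 0.227] pointing down, gripper open.
Joint ranges: [-176.03, 176.03], [-82.01, 121.73], [-58.28, 71.71], [-173.87, 95.51], [-174.79, -0.11], [-173.66, 173.66]. Speed limits (degrees/s): [136.94, 136.94, 172.46, 180, 180, 180].

INTERFACE

Orientations are given as [roll, pitch, yaw] about the fixed x, y, z axes, in that order (R = Rz(yaw) Ry(pitch) Rx(roll)).
In Python, from plant import * gives the robot as it stands.
- The arm moves only by the tool arm_command, never from a script. Its argument "commands" is one flat list of numbers, 5 for each row, row after row: the shift along the tool's x, y, z in mm, then the turn about the tool's x in degrees, then the opening in per cent of the stroke, from 0 (shut) to 100 (fully open). A call has 1 to 5 rows; each row shifts and turns the pose as measured when the row begins, along the tool's axes as they then stand; what a row does not reach is not made up. A row lasts 1/8 s, in which the tool goes at most 62.5 mm and 10.7 degrees, less where a joint would pass 70% of its speed; a pose out of reach is approached as far as the arm can. A call is refused whole if a number of a shift passes 62.5 or a number of a turn 10.7, either way. A call with a gripper value outside its range is refused whole. The fingers move at their own pace and stop on an object; the grip force is fixed at half the most. Time passes only in rows, so rows that do not move let the fingers close. It gives the time, the measured TCP pose, the force and the opening at its end, in the units of the state.
- get_obs(): the state, without advancing time (a new reading comes with each control period).
- snapshot(name): name is "scene" or "top" or "wrist"; returns a dict with "frame" (420x560x3 uint8, blue, green, red), "fov_y" (degrees; the focal length in pixels is half the picture's height over the tangent of half this angle, whatever the lens; pixels are square), "cx", "cy" (the principal point, pixels), "dist" ([k1, k2, p1, p2, k3] as OpenCV has them; the pictures are not rectified), "world_to_cam" (4x4, takes a point from world to camera coordinates). Camera axes: x right, y up, looking along -z (the intrinsics and any distortion apply to the point x, -y, -z); pixel columns grow to the right and rows downward; lengths in m; the calibration is good to about 2 mm. A picture is of the moment at which its call begins. There is no depth.
- close_job(): hands the job in, once; it reports no verdict.
The state is a dict: "clock": time; "joint_pos": joint angles; "qvel": joint speeds; "tau": joint torques, N m; "tool_pos": TCP position; "orientation": TCP orientation; "force": force on the tool from outside, world axes, zero at the start; "moment": the same for the moment, N m; "opening": finger opening in m.
Only numpy, scipy, OpenCV 4.12 (cv2) and the standard library are available. Lean on these libraries where they do the work, as an engineer would, in place of code of your own. Each camera call takes 0.05 s, during which the arm holds its last target. There are 200 camera calls.

## Working session

There is one attempt and no reset: what is moved stays moved. The work goes in short steps, Python scripts to look and compute and a tool call to move; the robot and the scene stay as the last step left them, time stands still between calls to the robot, and variables do not carry over. Pictures are saved under pics/ and viewed, about 8 in all and at most 12, crops included, and the job is handed in when it is done.

Besides the shell and the picture viewer there is one more tool, called as a command line: name --argument value ..., lists and objects as JSON in quotes. arm_command: Moves the arm, as the interface text tells. Its arguments: {"type":"object","properties":{"commands":{"type":"array"}},"required":["commands"]}

```bash
mkdir -p pics
cat > h.py <<'E'
from plant import *
import numpy as np, cv2
def cam(s):
    f=210/np.tan(np.radians(s["fov_y"])/2)
    return np.array([[f,0,s["cx"]],[0,f,s["cy"]],[0,0,1.]]),np.array(s["dist"],float),np.array(s["world_to_cam"])
def ray(s,uv):
    K,d,T=cam(s); p=cv2.undistortPoints(np.array(uv,float).reshape(-1,1,2),K,d).reshape(-1,2)
    D=np.c_[p[:,0],-p[:,1],-np.ones(len(p))]@T[:3,:3]; o=-T[:3,:3].T@T[:3,3]
    return o,D
def onz(s,uv,z):
    o,D=ray(s,uv); return o+D*((z-o[2])/D[:,2])[:,None]
def proj(s,P):
    K,d,T=cam(s); c=np.atleast_2d(P)@T[:3,:3].T+T[:3,3]; c=c*[1,-1,-1]
    return cv2.projectPoints(c,np.zeros(3),np.zeros(3),K,d)[0].reshape(-1,2)
E
python3 - <<'E'
from h import *
o=get_obs(); print(o)
a=[]
for n in("scene","top"):
    s=snapshot(n); cv2.imwrite(f"pics/{n}0.png",s["frame"]); print(n,s["fov_y"],s["dist"],-s["world_to_cam"][:3,:3].T@s["world_to_cam"][:3,3])
    hsv=cv2.cvtColor(s["frame"],cv2.COLOR_BGR2HSV)
    for nm,lo,hi in(("or",(8,150,100),(20,255,255)),("bl",(100,120,60),(130,255,255))):
        m=cv2.inRange(hsv,lo,hi); cs,_=cv2.findContours(m,0,2)
        for c in cs:
            if cv2.contourArea(c)>150: print(nm,cv2.contourArea(c),cv2.minAreaRect(c),onz(s,cv2.boxPoints(cv2.minAreaRect(c)),.064).round(3).tolist())
E
```

```text
{'clock': 0.0, 'joint_pos': array([-5.56295705e+01,  2.05899091e+01,  6.31724001e-01, -1.95982028e-02,
       -7.01349932e+01, -1.65092663e+01]), 'qvel': array([-0.00173945,  0.03766334,  0.00594459,  0.08905282, -0.00924766,
        0.12661437]), 'tau': array([ 1.33079542e-03, -5.82723355e+01,  2.93060428e+01,  6.99736252e+00,
        6.99873941e-03, -1.46209027e-04]), 'tool_pos': array([ 0.20687004, -0.64199036,  0.22562598]), 'orientation': array([  5.32632537,  89.90501719, 113.18081399]), 'force': array([ 1.02828247, -1.28346638,  0.16842133]), 'moment': array([-0.02718554, -0.04059846,  0.01560803]), 'opening': 0.08749688091029362}
scene 57.68089737849617 [-0.01121544  0.          0.          0.          0.        ] [-0.01737066  0.53951869  0.84504194]
or 1107.5 ((201.43238830566406, 292.5836486816406), (34.6595573425293, 34.83852005004883), 72.6459732055664) [[0.532, 0.337, 0.064], [0.501, 0.26, 0.064], [0.409, 0.299, 0.064], [0.44, 0.371, 0.064]]
or 190.5 ((255.17898559570312, 196.83712768554688), (10.586206436157227, 29.034481048583984), 43.602821350097656) [[0.638, 0.053, 
[... 1137 characters left out ...]
69, 0.064], [0.537, 0.335, 0.064], [0.505, 0.262, 0.064], [0.422, 0.296, 0.064]]
bl 1046.5 ((238.46258544921875, 211.73402404785156), (31.558603286743164, 35.666358947753906), 9.090277671813965) [[0.486, 0.142, 0.064], [0.576, 0.128, 0.064], [0.562, 0.049, 0.064], [0.472, 0.064, 0.064]]
bl 189.0 ((304.140869140625, 109.36642456054688), (42.01040267944336, 38.947479248046875), 88.15238952636719) [[0.849, -0.024, 0.064], [0.852, -0.127, 0.064], [0.735, -0.126, 0.064], [0.733, -0.026, 0.064]]
bl 669.5 ((219.59405517578125, 107.55940246582031), (48.318607330322266, 129.7135467529297), 88.58557891845703) [[0.869, 0.321, 0.064], [0.87, -0.024, 0.064], [0.736, -0.025, 0.064], [0.734, 0.312, 0.064]]
```

Run:
```python
import cv2
a=cv2.imread("pics/scene0.png")[150:390,60:420]; b=cv2.imread("pics/top0.png")[120:320,60:360]
a=cv2.resize(a,(600,400),interpolation=2);cv2.imwrite("pics/a.png",a)
cv2.imwrite("pics/b.png",cv2.resize(b,(780,520),interpolation=2))
```

```text
(no output)
```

View pics/b.png

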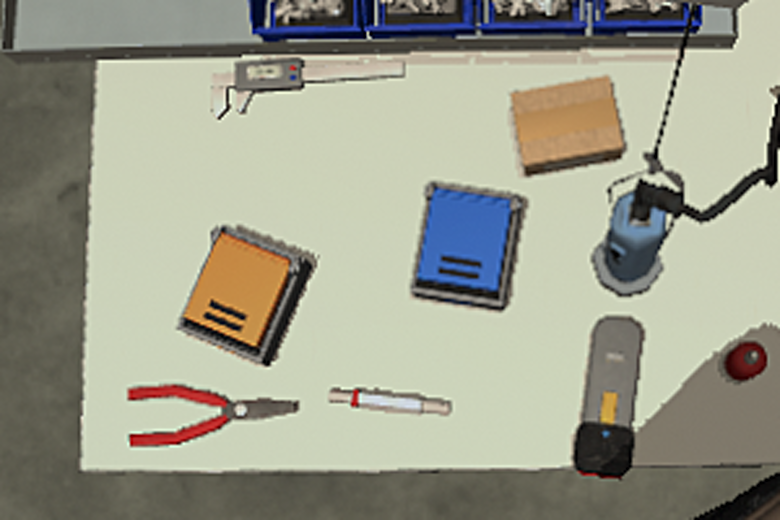

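View pics/scene0.png

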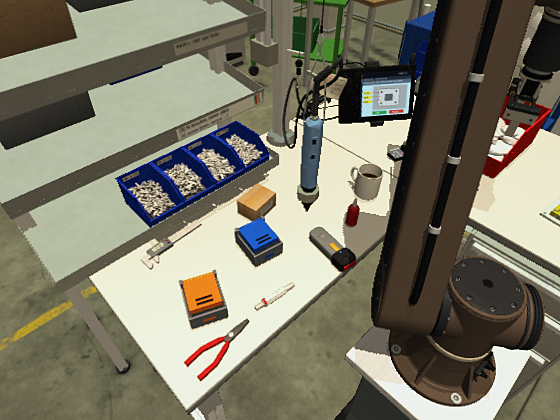

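The orange cover's free edge (stripes) is at crop ≈(228,325), towards the robot, and its hinge is at ≈(265,245). The blue box is at ≈(465,240). A screwdriver hangs at ≈(630,250) in the crop, and I have to pass inside it.

```bash
cat >> h.py <<'E'
from scipy.spatial.transform import Rotation as Ro
H=np.array([.519,.2985,.060]); a=np.radians(-22); u=np.array([np.cos(a),np.sin(a),0]); v=np.array([-u[1],u[0],0])
def tool(): 
    o=get_obs(); return np.array(o["tool_pos"]),Ro.from_euler("xyz",o["orientation"],degrees=True).as_matrix(),o
def goto(P):
    p,R,o=tool(); print("pos",p.round(4),"F",np.round(o["force"],1),"t",o["clock"],"move mm",((np.array(P)-p)@R*1000).round(1),
     "turn to v",[round(float(np.degrees(np.arctan2(-(s*v)@R[:,1],(s*v)@R[:,2]))),1) for s in(1,-1)],"j",np.round(o["joint_pos"],0))
E
python3 - <<'E'
from h import *
p,R,o=tool(); print(R.round(3))
goto(H-.066*u+[0,0,.15]); goto([.42,-.2,.22])
s=snapshot("scene");t=snapshot("top")
for a,b in(((307,208),(301,227)),((312,120),(306,195))):
    o1,d1=ray(s,[a]);o2,d2=ray(t,[b]); A=np.c_[d1[0],-d2[0]];k=np.linalg.lstsq(A,o2-o1,rcond=None)[0]
    print(o1+k[0]*d1[0],o2+k[1]*d2[0])
print("mug/glue",onz(s,[(367,198),(352,225)],0).round(3))
for P in(H-.086*u+.039*v+[0,0,.004],H-.086*u-.039*v+[0,0,.004],H+.039*v+[0,0,.004],H-.039*v+[0,0,.004]):print(proj(s,P),proj(t,P))
E
```

```text
[[-0.001 -0.952 -0.307]
 [ 0.001 -0.307  0.952]
 [-1.     0.     0.001]]
pos [ 0.2069 -0.642   0.2257] F [ 0.6 -0.   0.3] t 0.1 move mm [  16.9 -534.9  841.8] turn to v [39.9, -140.1] j [-56.  21.   1.  -0. -70. -17.]
pos [ 0.2069 -0.642   0.2257] F [ 0.6 -0.   0.3] t 0.1 move mm [   6.2 -338.4  355.4] turn to v [39.9, -140.1] j [-56.  21.   1.  -0. -70. -17.]
[ 0.48001791 -0.05933442  0.08347507] [ 0.47995021 -0.05938073  0.08346726]
[ 0.49246925 -0.06540628  0.36193663] [ 0.50227952 -0.05844968  0.36357903]
mug/glue [[ 0.432 -0.301  0.   ]
 [ 0.39  -0.17   0.   ]]
[[187.90088148 309.42153918]] [[130.98791229 240.76792099]]
[[220.80124453 298.54158453]] [[159.03117707 252.09694932]]
[[180.22700154 280.32919585]] [[144.31902038 209.32397341]]
[[211.36288438 270.72782758]] [[172.26515509 220.32807534]]
```

View pics/top0.png

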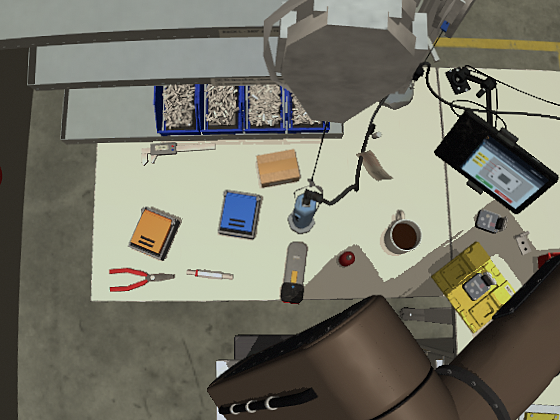

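arm_command --commands '[-15, 0, 0, 9, 0, -15, 0, 0, 9, 0, 0, -26, 55, 0, 0, 0, -26, 55, 0, 0, 0, -26, 55, 0, 0]'

```text
clock: 0.82
tool_pos: [0.2869, -0.4766, 0.2537]
orientation: [35.4, 89.7, 124.3]
force: [2.1, 0.2, 0.9]
opening: 0.043
```

arm_command --commands '[0, -25, 55, 0, 0, 0, -25, 55, 0, 0, 0, -25, 55, 0, 0, 0, -24, 50, 0, 0, 0, 0, 0, 0, 0]'

```text
clock: 1.45
tool_pos: [0.3934, -0.2534, 0.255]
orientation: [6.2, 89.7, 95.3]
force: [-0.2, -0.7, -0.1]
opening: 0.0004
```

```bash
python3 -c "
from h import *
goto([.39,.1,.26])"
```

```text
pos [ 0.3934 -0.2534  0.255 ] F [-0.2 -0.7 -0.1] t 1.45 move mm [ -3.4   8.6 353.4] turn to v [21.1, -158.9] j [ -9.  -0. -21.  -0. -69. -82.]
```

arm_command --commands '[0, 4, 60, 0, 0, 0, 4, 60, 0, 0, 0, 0, 60, 0, 0, 0, 0, 60, 0, 0, 0, 0, 60, 0, 0]'

```text
clock: 2.08
tool_pos: [0.39, 0.0488, 0.2566]
orientation: [-8.6, 89.7, 80.0]
force: [1.5, 0.4, -0.0]
opening: 0.0004
```

```bash
python3 -c "
from h import *
goto([.39,.2,.26])"
```

```text
pos [0.39   0.0488 0.2566] F [ 1.5  0.4 -0. ] t 2.075 move mm [ -2.6   3.8 151.1] turn to v [20.5, -159.5] j [  36.   -9.  -29.   -0.  -70. -128.]
```

arm_command --commands '[0, -20, 55, 0, 0, 0, -20, 55, 0, 0, 0, -20, 50, 0, 0, 0, 0, 0, -10.5, 0, 0, 0, 0, -10.5, 0]'

```text
clock: 2.7
tool_pos: [0.4558, 0.2143, 0.2576]
orientation: [-41.5, 89.7, 68.7]
force: [-0.1, 0.3, -0.7]
opening: 0.0003
```

arm_command --commands '[0, 0, 0, -10.5, 0, 0, 0, 0, -10.5, 0, 0, 0, 0, -10.5, 0, 0, 0, 0, -10.5, 0, 0, 0, 0, -10.5, 0]'

```text
clock: 3.32
tool_pos: [0.4573, 0.211, 0.2562]
orientation: [-72.7, 89.8, 91.2]
force: [-0.4, -0.8, -1.0]
opening: 0.0005
```

arm_command --commands '[0, 0, 0, -10.5, 0, 0, 0, 0, -10.5, 0, 0, 0, 0, -10.5, 0, 0, 0, 0, -10.5, 0, 0, 0, 0, -10.5, 0]'

```text
clock: 3.95
tool_pos: [0.4587, 0.2072, 0.2554]
orientation: [-78.1, 89.9, 139.5]
force: [0.2, -0.6, -1.1]
opening: 0.0004
```

```bash
python3 -c "
from h import *
goto(H-.066*u+[0,0,.084])"
```

```text
pos [0.4587 0.2072 0.2554] F [ 0.2 -0.6 -1.1] t 3.95 move mm [111.5 -92.2 -70.2] turn to v [149.6, -30.4] j [ 47.   3. -18.  -0. -69.  -9.]
```

arm_command --commands '[0, 0, 0, -10.3, 0, 0, 0, 0, -10.3, 0, 0, 0, 0, -10.3, 0, 0, 0, 0, 0, 0]'

```text
clock: 4.45
tool_pos: [0.4598, 0.2041, 0.2548]
orientation: [-72.0, 89.8, 177.3]
force: [-0.1, -0.5, 0.1]
opening: 0.0006
```

Run:
```python
from h import *
goto(H-.066*u+[0,0,.084])
s=snapshot("wrist"); cv2.imwrite("pics/w1.png",s["frame"])
m=cv2.inRange(cv2.cvtColor(s["frame"],cv2.COLOR_BGR2HSV),(8,150,80),(20,255,255)); c=max(cv2.findContours(m,0,2)[0],key=cv2.contourArea)
b=cv2.boxPoints(cv2.minAreaRect(c)); ap=cv2.approxPolyDP(c,8,True).reshape(-1,2)
print(b,onz(s,b,.064).round(4)); print(ap.tolist(),onz(s,ap,.064).round(4).tolist())
print("expect",proj(s,[H-.086*u+.039*v+[0,0,.004],H-.086*u-.039*v+[0,0,.004],H+.039*v+[0,0,.004],H-.039*v+[0,0,.004]]))
```

```text
pos [0.4598 0.2041 0.2548] F [-0.1 -0.5  0.1] t 4.45 move mm [ 110.8  -43.6 -110.8] turn to v [-178.7, 1.3] j [ 46.   3. -18.  -0. -69.  23.]
[[127.792175 159.02516 ]
 [207.32016  157.36833 ]
 [209.14316  244.87202 ]
 [129.61517  246.52885 ]] [[0.532  0.3304 0.064 ]
 [0.5056 0.2561 0.064 ]
 [0.4189 0.2926 0.064 ]
 [0.4474 0.373  0.064 ]]
[[129, 159], [135, 241], [207, 244], [203, 162]] [[0.5316, 0.3293, 0.064], [0.4511, 0.3647, 0.064], [0.4207, 0.2943, 0.064], [0.5029, 0.262, 0.064]]
expect [[131.91080406 239.40027231]
 [205.28803238 240.84634402]
 [123.2161911  158.9858442 ]
 [202.08150806 160.6664556 ]]
```

View pics/w1.png

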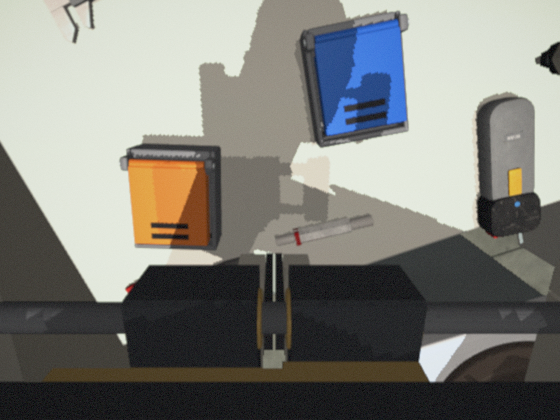

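arm_command --commands '[0, -22, -55, 1.3, 0, 0, -22, -55, 0, 0, 50, 0, 0, 0, 0, 50, 0, 0, 0, 0, 0, 0, 0, 0, 0]'

```text
clock: 5.12
tool_pos: [0.461, 0.3255, 0.1535]
orientation: [-138.8, 89.9, 107.6]
force: [0.1, -0.2, 0.2]
opening: 0.0004
```

```bash
python3 -c "
from h import *
goto(H-.068*u+[0,0,.012])"
```

```text
pos [0.461  0.3255 0.1535] F [ 0.1 -0.2  0.2] t 5.125 move mm [81.5 -3.9  3.5] turn to v [178.4, -1.6] j [ 55.  14. -19.  -0. -57.  11.]
```

arm_command --commands '[40, -4, 3, -1.6, 0, 35, 0, 0, 0, 0, 8, 0, 0, 0, 0, 0, 0, 0, 0, 0]'

```text
clock: 5.62
tool_pos: [0.4612, 0.328, 0.0775]
orientation: [159.5, 89.4, 47.1]
force: [0.2, 0.1, -0.1]
opening: 0.0003
```

arm_command --commands '[5, 0, 0, 0, 0, 5, 0, 0, 0, 0, 5, 0, 0, 0, 0, 3, 0, 0, 0, 0, 3, 0, 0, 0, 0]'

```text
clock: 6.25
tool_pos: [0.4631, 0.3301, 0.0599]
orientation: [160.7, 89.0, 48.3]
force: [-1.5, 0.2, 2.5]
opening: 0.0004
```

```bash
python3 -c "
from h import *
goto(H-.068*u+[0,0,-.006])"
```

```text
pos [0.4631 0.3301 0.0599] F [-1.5  0.2  2.5] t 6.25 move mm [ 5.8 -4.3  8.5] turn to v [179.6, -0.4] j [ 55.  19. -26.   0. -44.  12.]
```

arm_command --commands '[4, 0, 0, 0, 0, 4, 0, 0, 0, 0, 3, 0, 0, 0, 0]'

```text
clock: 6.62
tool_pos: [0.4637, 0.3304, 0.0555]
orientation: [154.1, 88.9, 41.9]
force: [-16.7, -6.2, 38.7]
opening: 0.0002
```

arm_command --commands '[-62, 0, 0, 0, 0, -62, 0, 0, 0, 0, -62, 0, 0, 0, 0, 0, 0, 0, 0, 0, 0, 0, 0, 0, 0]'

```text
clock: 7.25
tool_pos: [0.461, 0.3279, 0.2434]
orientation: [153.2, 88.9, 41.1]
force: [-0.1, -0.4, -0.2]
opening: 0.0005
```

arm_command --commands '[0, -4, 8, 0, 0, 0, 0, 0, 0, 0, 0, 0, 0, 0, 0, 0, 0, 0, 0, 0, 0, 0, 0, 0, 0]'

```text
clock: 7.88
tool_pos: [0.453, 0.3206, 0.2395]
orientation: [148.0, 89.2, 35.8]
force: [-0.2, 0.4, -0.2]
opening: 0.0005
```

arm_command --commands '[0, 0, 0, 0, 0, 0, 0, 0, 0, 0, 0, 0, 0, 0, 0, 0, 0, 0, 0, 0, 0, 0, 0, 0, 0]'

```text
clock: 8.5
tool_pos: [0.4531, 0.3207, 0.2395]
orientation: [148.0, 89.2, 35.8]
force: [-0.5, -0.6, 0.1]
opening: 0.0008
```

Run:
```python
from h import *
B=H-.053*u
goto(B+[0,0,.12])
ims=[]
for n in("wrist","scene","top"):
    s=snapshot(n); f=s["frame"]; hs=cv2.cvtColor(f,cv2.COLOR_BGR2HSV); p=proj(s,B-[0,0,.02])[0]
    print(n,"exp button",p)
    m=cv2.inRange(hs,(45,90,50),(85,255,255))
    for c in cv2.findContours(m,0,2)[0]:
        if cv2.contourArea(c)>20:
            M=cv2.boundingRect(c); ce=[M[0]+M[2]/2,M[1]+M[3]/2]
            if np.linalg.norm(np.array(ce)-p)<80: print(M,onz(s,[ce],.035))
    x,y=int(np.clip(p[0],90,470)),int(np.clip(p[1],90,330)); ims.append(cv2.resize(f[y-90:y+90,x-90:x+90],(260,260),interpolation=2))
cv2.imwrite("pics/o1.png",np.hstack(ims))
```

```text
pos [0.4531 0.3207 0.2395] F [-0.5 -0.6  0.1] t 8.5 move mm [59.6 16.  -3.5] turn to v [179.8, -0.2] j [ 56.   8. -14.   0. -67.  12.]
wrist exp button [271.25951103 165.64581499]
(261, 158, 26, 27) [[0.46229948 0.31847651 0.035     ]]
scene exp button [202.47554183 298.08654468]
(199, 294, 10, 10) [[0.46823464 0.3158151  0.035     ]]
top exp button [152.23147963 235.46682796]
```

View pics/o1.png

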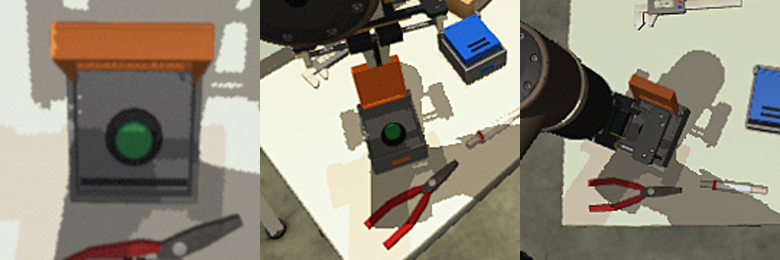

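The wrist, scene and top crops show the cover standing open. The green button is bare at wrist pixel (274,171), where I expected it.

Run:
```python
from h import *
s=snapshot("scene");w=snapshot("wrist")
o1,d1=ray(s,[(204,299)]);o2,d2=ray(w,[(274,171.5)]);k=np.linalg.lstsq(np.c_[d1[0],-d2[0]],o2-o1,rcond=None)[0]
print(o1+k[0]*d1[0],o2+k[1]*d2[0])
goto([.466,.318,.065])
```

```text
[0.4636857  0.31791066 0.04258812] [0.46364624 0.31782542 0.04258801]
pos [0.4531 0.3207 0.2395] F [ 0.2 -0.6 -0.1] t 8.75 move mm [174.6  11.7  -0.3] turn to v [179.8, -0.2] j [ 56.   8. -14.   0. -67.  12.]
```

arm_command --commands '[0, 9, 0, 0, 0, 55, 0, 0, 0, 0, 55, 0, 0, 0, 0, 50, 0, 0, 0, 0, 0, 0, 0, 0, 0]'

```text
clock: 9.38
tool_pos: [0.4671, 0.3192, 0.0776]
orientation: [149.0, 88.9, 36.8]
force: [-0.7, -0.1, 0.9]
opening: 0.0008
```

```bash
python3 -c "
from h import *
goto([.466,.318,.045])"
```

```text
pos [0.4671 0.3192 0.0776] F [-0.7 -0.1  0.9] t 9.375 move mm [32.5 -0.8  2. ] turn to v [179.8, -0.2] j [ 54.  18. -25.   0. -46.  13.]
```

arm_command --commands '[20, -1, 0, 0, 0, 10, 0, 0, 0, 0, 5, 0, 0, 0, 0, 4, 0, 0, 0, 0, 3, 0, 0, 0, 0]'

```text
clock: 10.0
tool_pos: [0.4708, 0.3229, 0.0429]
orientation: [149.6, 88.4, 37.5]
force: [-10.5, -4.1, 25.0]
opening: 0.0004
```

arm_command --commands '[-3, 0, 0, 0, 0, 0, 0, 0, 0, 0]'

```text
clock: 10.25
tool_pos: [0.471, 0.3232, 0.0474]
orientation: [150.0, 88.4, 38.0]
force: [-0.8, -1.6, 1.7]
opening: 0.0003
```

arm_command --commands '[-2, 0, 0, 0, 0, 0, 0, 0, 0, 0]'

```text
clock: 10.5
tool_pos: [0.4714, 0.3237, 0.0498]
orientation: [150.7, 88.3, 38.7]
force: [-0.0, 0.1, -0.7]
opening: 0.0005
```

arm_command --commands '[-2, 0, 0, 0, 0, 0, 0, 0, 0, 0]'

```text
clock: 10.75
tool_pos: [0.4716, 0.324, 0.0517]
orientation: [150.9, 88.2, 38.9]
force: [0.8, -0.9, 0.1]
opening: 0.0004
```

arm_command --commands '[-2, 0, 0, 0, 0, 0, 0, 0, 0, 0]'

```text
clock: 11.0
tool_pos: [0.4715, 0.324, 0.0537]
orientation: [150.9, 88.2, 38.8]
force: [0.8, 0.7, -0.3]
opening: -0.0
```

arm_command --commands '[8, -4, 3, 0, 0, 0, 0, 0, 0, 0]'

```text
clock: 11.25
tool_pos: [0.467, 0.3232, 0.0455]
orientation: [151.1, 88.2, 39.1]
force: [-1.9, 0.7, 3.3]
opening: 0.0008
```

arm_command --commands '[2, 0, 0, 0, 0]'

```text
clock: 11.38
tool_pos: [0.4669, 0.3232, 0.0435]
orientation: [150.9, 88.2, 38.9]
force: [-1.8, 0.4, 4.5]
opening: 0.0004
```

arm_command --commands '[3, 0, 0, 0, 0]'

```text
clock: 11.5
tool_pos: [0.4672, 0.3234, 0.0425]
orientation: [149.8, 88.2, 37.8]
force: [-13.6, -5.7, 43.1]
opening: 0.0006
```

arm_command --commands '[3, 0, 0, 0, 0, 2, 0, 0, 0, 0]'

```text
clock: 11.75
tool_pos: [0.4671, 0.3233, 0.0429]
orientation: [148.3, 88.1, 36.5]
force: [-9.4, -4.2, 22.7]
opening: 0.0001
```

arm_command --commands '[-60, 0, 0, 0, 0, -60, 0, 0, 0, 0, -60, 0, 0, 0, 0, -20, 0, 0, 0, 0, 0, 0, 0, 0, 0]'

```text
clock: 12.38
tool_pos: [0.4608, 0.3184, 0.2478]
orientation: [147.7, 88.2, 35.9]
force: [0.1, 0.4, -0.0]
opening: 0.0003
```

```bash
python3 -c "
from h import *
p,R,o=tool();print(R.round(3))
goto(H+.065*u+[0,0,.17])"
```

```text
[[ 0.025  0.928 -0.372]
 [ 0.018 -0.372 -0.928]
 [-1.     0.016 -0.026]]
pos [0.4608 0.3184 0.2478] F [ 0.1  0.4 -0. ] t 12.375 move mm [ 20.  126.1  -2.5] turn to v [-179.9, 0.1] j [ 55.   8. -14.   1. -67.  13.]
```

arm_command --commands '[0, 55, 0, 0, 0, 0, 55, -2, 0, 0, 0, 18, 0, 0, 0, 0, 0, 0, 0, 0]'

```text
clock: 12.88
tool_pos: [0.581, 0.2712, 0.243]
orientation: [150.7, 88.7, 38.9]
force: [0.6, -0.6, -0.1]
opening: 0.0003
```

```bash
cat >> h.py <<'E'
def rel():
    p,R,o=tool(); d=p-H; print("front %.1f side %.1f z %.1f"%(-d@u*1e3,d@v*1e3,p[2]*1e3),"F",np.round(o["force"],1),"t",o["clock"])
E
python3 -c "
from h import *
rel()
s=snapshot('scene');cv2.imwrite('pics/s2.png',cv2.resize(s['frame'][170:390,100:390],(725,550)))"
```

```text
front -67.7 side -2.1 z 243.0 F [ 0.6 -0.6 -0.1] t 12.875
```

View pics/s2.png

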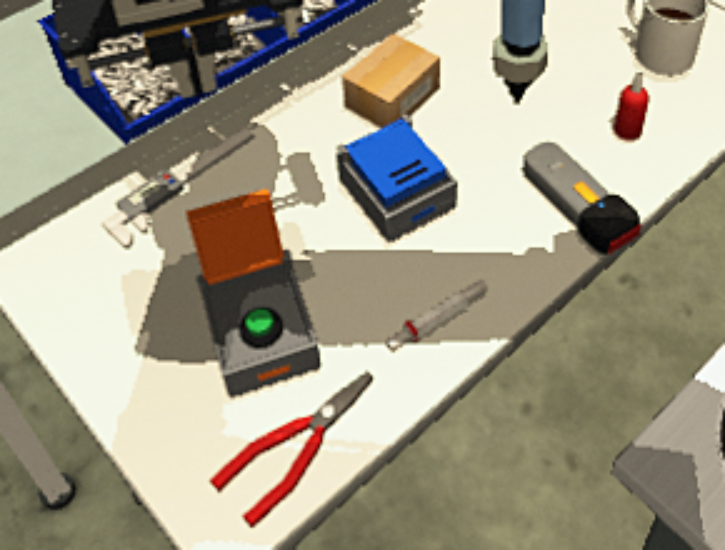

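The cover at ≈(235,235) is still open, the button at ≈(262,325) is out, and the fingers are above and behind the cover. Next I lower them behind it.

arm_command --commands '[50, 0, 0, 0, 0, 45, 0, 0, 0, 0, 20, 0, 0, 0, 0, 5, 0, 0, 0, 0, 0, 0, 0, 0, 0]'

```text
clock: 13.55
tool_pos: [0.5774, 0.2758, 0.1199]
orientation: [153.2, 88.7, 41.8]
force: [-0.1, -0.1, 0.8]
opening: 0.0008
```

```bash
python3 -c "
from h import *
rel()"
```

```text
front -62.7 side 0.9 z 119.9 F [-0.1 -0.1  0.8] t 13.55
```

arm_command --commands '[0, -15, 0, 0, 0, -2, -12, 0, 0, 0, 0, -12, 0, 0, 0, 0, -12, 0, 0, 0, 0, 0, 0, 0, 0]'

```text
clock: 14.18
tool_pos: [0.5277, 0.2975, 0.1259]
orientation: [152.6, 88.3, 41.2]
force: [0.2, -0.5, -0.9]
opening: 0.0001
```

```bash
python3 -c "
from h import *
rel()"
```

```text
front -8.5 side 2.3 z 125.9 F [ 0.2 -0.5 -0.9] t 14.175
```

arm_command --commands '[2, -10, 0, 0, 0, 3, -10, 0, 0, 0, 4, -9, 0, 0, 0, 0, 0, 0, 0, 0]'

```text
clock: 14.68
tool_pos: [0.4996, 0.3091, 0.116]
orientation: [152.2, 88.2, 40.8]
force: [0.5, -1.2, 0.7]
opening: 0.0007
```

```bash
python3 -c "
from h import *
rel()
s=snapshot('scene');cv2.imwrite('pics/s3.png',cv2.resize(s['frame'][210:350,130:310],(720,560)))"
```

```text
front 21.9 side 2.6 z 116.0 F [ 0.5 -1.2  0.7] t 14.675
```

View pics/s3.png

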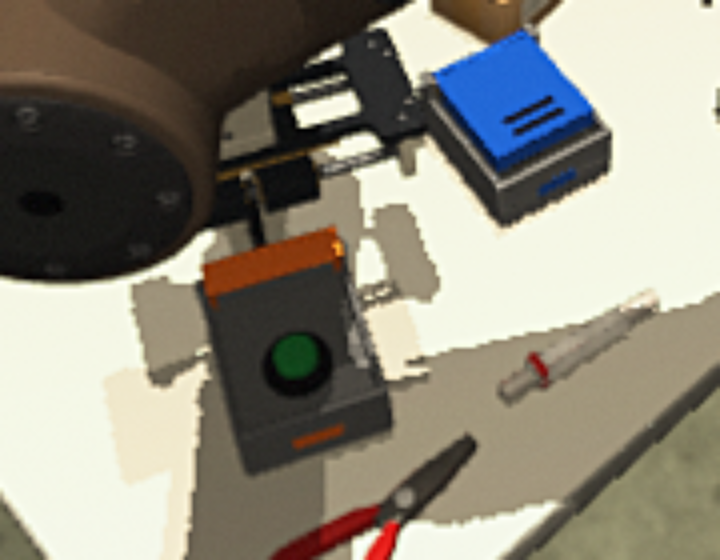

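Cover at ≈(275,265) is foreshortened almost edge-on, i.e. at about 60°, with the fingers behind it. The swing is working, so I keep following the arc.

arm_command --commands '[5, -10, 0, 0, 0, 8, -9, 0, 0, 0, 9, -7, 0, 0, 0, 0, 0, 0, 0, 0]'

```text
clock: 15.22
tool_pos: [0.4745, 0.3192, 0.0918]
orientation: [151.8, 88.3, 40.4]
force: [0.9, 0.7, 0.2]
opening: 0.0002
```

```bash
python3 -c "
from h import *
rel()"
```

```text
front 49.0 side 2.6 z 91.8 F [0.9 0.7 0.2] t 15.225
```

arm_command --commands '[9, -6, 0, 0, 0, 10, -5, 0, 0, 0, 8, -3, 0, 0, 0, 0, 0, 0, 0, 0]'

```text
clock: 15.72
tool_pos: [0.4616, 0.3253, 0.0625]
orientation: [151.2, 88.3, 39.8]
force: [-0.8, -0.5, 1.4]
opening: 0.0005
```

```bash
python3 -c "
from h import *
rel()"
```

```text
front 63.3 side 3.3 z 62.5 F [-0.8 -0.5  1.4] t 15.725
```

arm_command --commands '[5, 0, 0, 0, 0, 5, 0, 0, 0, 0, 4, 0, 0, 0, 0, 3, 0, 0, 0, 0, 2, 0, 0, 0, 0]'

```text
clock: 16.35
tool_pos: [0.4619, 0.3254, 0.0561]
orientation: [148.2, 88.1, 37.0]
force: [-7.2, -3.5, 19.9]
opening: 0.0005
```

arm_command --commands '[4, 0, 0, 0, 0, 4, 0, 0, 0, 0]'

```text
clock: 16.6
tool_pos: [0.4621, 0.3256, 0.0553]
orientation: [147.2, 87.9, 36.1]
force: [-19.2, -7.7, 49.1]
opening: 0.0004
```

arm_command --commands '[-5, 0, 0, 0, 0, -5, 0, 0, 0, 0, -10, 0, 0, 0, 0, -30, 0, 0, 0, 0, -60, 0, 0, 0, 0]'

```text
clock: 17.23
tool_pos: [0.4566, 0.3207, 0.1641]
orientation: [143.8, 88.5, 32.7]
force: [1.4, 1.3, -0.1]
opening: 0.0006
```

arm_command --commands '[-60, 0, 0, 0, 0, -40, -50, 0, 0, 0, 0, 0, 0, 0, 0, 0, 0, 0, 0, 0, 0, 0, 0, 0, 0]'

```text
clock: 17.85
tool_pos: [0.4098, 0.3376, 0.2686]
orientation: [147.9, 88.2, 36.6]
force: [0.0, -0.4, -0.5]
opening: 0.0003
```

```bash
python3 -c "
from h import *
rel()
ims=[]
P=[H-.086*u+.039*v+[0,0,.004],H-.086*u-.039*v+[0,0,.004],H-.039*v+[0,0,.004],H+.039*v+[0,0,.004]]
for n in ('scene','wrist','top'):
    s=snapshot(n); f=s['frame']; m=cv2.inRange(cv2.cvtColor(f,cv2.COLOR_BGR2HSV),(8,150,80),(20,255,255)); q=proj(s,P)
    cs=[c for c in cv2.findContours(m,0,2)[0] if cv2.contourArea(c)>100 and np.linalg.norm(c.mean((0,1))-q.mean(0))<60]
    for c in cs: print(n,cv2.contourArea(c),onz(s,cv2.boxPoints(cv2.minAreaRect(c)),.064).round(3).tolist())
    x,y=np.clip(q.mean(0).astype(int),[80,80],[480,340]); ims.append(cv2.resize(f[y-80:y+80,x-80:x+80],(260,260)))
cv2.imwrite('pics/f.png',np.hstack(ims))"
```

```text
front 115.9 side -4.7 z 268.6 F [ 0.  -0.4 -0.5] t 17.85
scene 1112.0 [[0.532, 0.337, 0.064], [0.501, 0.26, 0.064], [0.409, 0.3, 0.064], [0.44, 0.371, 0.064]]
wrist 7069.5 [[0.45, 0.369, 0.064], [0.531, 0.332, 0.064], [0.502, 0.261, 0.064], [0.418, 0.293, 0.064]]
top 821.5 [[0.454, 0.369, 0.064], [0.537, 0.334, 0.064], [0.504, 0.262, 0.064], [0.423, 0.297, 0.064]]
```

View pics/f.png

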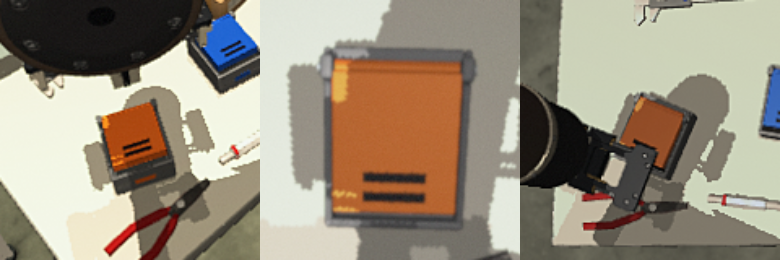

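The cover is shut and level in all three views, and its corners lie within about 1 mm of the start values in the scene view. The box hasn't shifted and the arm is clear, so I hand in.

```bash
python3 -c "
from h import *
print(close_job())"
```

```text
the job is handed in; nothing more can be done
None
```

I carried out the whole sequence and handed the job in at about 18 s of the 56 s allowed. `close_job` reported no verdict.

- **Opening:** I pressed the cover to its stop (tip at z 55.5 mm, about 39 N) and moved the fingers up. It sprang wide open, which the pictures confirmed.
- **Button:** I pushed it in twice. The force rose like a spring to about 4.5 N, then hit a hard stop about 6 mm down. Pictures taken afterwards showed the button out and the cover still open.
- **Closing:** I swung the cover over from behind, pressed it to the stop (z 55.3 mm, about 49 N) and let go.

**Last checks:** With the fingers clear, all three cameras showed the cover shut and level. Its corners in the scene camera were within about 1 mm of the start values, so the box had not shifted measurably. I judged the blue box and the bystanders near the orange box by eye only, and they looked unmoved. I did not measure the mug, glue, scanner or carton at the end, and the cover angle was judged from pictures, not read directly. No check failed or disagreed.

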